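# Close up the scent-blending station

## Robot

A 7-joint arm with a two-finger parallel gripper is mounted at the origin on the work surface. World frame = base frame: x ahead of the robot, y to its left, z up, the work surface at z = 0. Lengths are in m, angles in rad, forces in N, time in s.
With the tool pointing down it reaches from about 0.425 to 0.875 m from the base axis. Payload 8.4 kg.
Tool frame: the origin (TCP) lies at the very end of the fingers, on their centre line; the grasp point (between the pads) lies 19 mm behind it; y points along the fingers, x is the direction in which the jaws open and shut, and the axes are right-handed (so a half turn about y gives the same grasp; the last joint's range is limited). The gripper opens to 87 mm and grips with 3 to 60 N. Pads are 19 mm wide; open, the fingers measure 117 mm over their backs; the gripper's body (75 mm by 190 mm) begins 51 mm behind the grasp point.
Start: joints at [1.022, 0.333, 0.04, 1.465, -0.013, 1.343, -0.059], TCP at [0.283, -0.585, 0.223] pointing down, gripper open.
Joint ranges: [-2.58, 2.58], [-0.38, 2.09], [-1.3, 1.39], [0.25, 2.4], [-1.5, 4.64], [0.08, 2.09], [-2.65, 2.65]. Speed limits (rad/s): [2.22, 2.22, 2.79, 2.79, 3.14, 3.14, 3.14].

## Interface

Orientations are given as a unit quaternion [w, x, y, z].
In Python, from cell import r gives the robot as it stands.
- The arm moves only by the tool drive_tool, never from a script. Its argument "commands" is a list that holds one entry, the list of rows, each a list of 7 numbers: the closure, from 0 (fully open) to 1 (shut), then the shift along the tool's x, y, z in mm, then the turn, a rotation vector about the tool's x, y, z in rad. A call has 1 to 5 rows; each row shifts and turns the commanded pose from where the row before left it, along the tool's axes as they then stand; what a row does not reach is not made up. A row lasts 1/8 s, in which the tool goes at most 62.5 mm and 10.7 degrees, less where a joint would pass 70% of its speed; a pose out of reach is approached as far as the arm can. A call is refused whole if a number of a shift passes 62.5 or a number of a turn 0.188, either way. A call with a gripper value outside its range is refused whole. The fingers move at their own pace and stop on an object; "grip_force" is the grip in N (left out, the last holds). Time passes only in rows, so rows that do not move let the fingers close. It gives the time, the measured TCP pose, the force and the opening at its end, in the units of the state.
- r.observe(): the state, without advancing time (a new reading comes with each control period).
- r.grab_frame(name): name is "scene" or "side" or "wrist"; returns a dict with "img" (480x640x3 uint8, red, green, blue), "range_z" (480x640 float32, m along the optical axis (not along the pixel's ray), 0 where there is no reading), "intrinsics" (3x3 intrinsics, pixels), "k1" (the pictures are not rectified: a ray, as slopes to the right and down, at radius r is drawn at 1 + k1 r^2 times it, then the intrinsics apply), "origin" and "orientation" of the camera in the world; the wrist camera has in their place "tool_from_camera" (4x4, takes a point from camera to tool coordinates, whose origin is the TCP and whose axes are the tool frame's). Camera axes: x right, y down, z forward; pixel columns grow to the right and rows downward; lengths in m; the calibration is good to about 2 mm. A picture is of the moment at which its call begins: read the wrist's pose just before it.
- r.hand_in(): hands the job in, once; it reports no verdict.
Trained networks look in the newest picture that a camera, given by its name, has taken for a name from the list of things; names that differ only in an ending like _2 or _b are one class to them, and where a whole thing is asked for, a point or a joint stands for the part that bears it (a point fixed in the world has none). Each returns a list of dicts, best first, with "score" (0 to 1); they miss things now and then, are a little off and sometimes report something else, mostly with a low value. They report only what shows in the picture. A call takes as long as a camera call. They do not tell look-alikes from the thing itself.
- r.find_in(camera, name): "xyz" ([x, y, z] in m, in the coordinates of the camera as it stood for that picture, good to about 4 mm: the middle of the surface that is visible of it).
- r.pinpoint(camera, name): "xyz" ([x, y, z] in m, in the coordinates of the camera as it stood for that picture, good to about 4 mm: a listed point, or the origin of a listed thing).
The state is a dict: "t": time; "q": joint angles; "qd": joint speeds; "effort": joint torques, N m; "tool_pos": TCP position; "orientation": TCP orientation; "force": force on the tool from outside, world axes, zero at the start; "ft_torque": the same for the moment, N m; "finger_gap": finger opening in m.
Only numpy, scipy, OpenCV 4.12 (cv2) and the standard library are available. Lean on these libraries where they do the work, as an engineer would, in place of code of your own. Each camera call takes 0.05 s, during which the arm holds its last target. There are 200 camera calls.

## Task

Close up this perfume counter by pushing with your fingertips, picking up nothing: push the drawer of sample bottles gently all the way shut by the outside of its front, without reaching into it and with every bottle in it still standing, and push the sliding cover of the smelling-strip box fully shut. Leave the tall pink bottle, the brown bottle and the beaker where they stand.

Things in the scene. Friction and masses are not known exactly. Their poses are not given: they have to be found in the camera images.
- drawer_unit: fixed low plywood unit, 190 mm deep (x), 170 wide (y), 100 high, holding one drawer. Origin on the counter, under the middle of the drawer front's outer face when the drawer is shut. Its x axis points into the unit, the way the drawer is pushed shut; z up. Its yaw varies, and it may stand on the left or on the right
- drawer (a joint): how far the drawer stands open, in m: 0 shut (rigid stop), up to 0.135; the drawer moves along the unit's -x as it opens. It stays where it is left; runs with 1.5 N friction and light damping (6 N per m/s). Inside: tray (drawer_c1 to c4), floor 16 mm and side walls 52 mm above the counter, and a wood lining on the back of the front (drawer_c5), up to 93 mm
- drawer_front (a point): middle of the top edge of the drawer front's outer face, 96 mm above the counter; moves with the drawer. The rose-coloured front is a flat plate without a handle, 12 mm thick, 166 wide, from 10 to 96 mm above the counter. Only this outside face is for touching
- blotter_box: fixed open box of paper smelling strips, pale grey, 140 mm long (x), 120 wide (y), 52 high, with a flat sliding cover on top. Origin on the counter under the middle of its far rim; the box reaches from there 140 mm along its own -x, towards the robot's side. Yaw varies, and it may stand on the left or on the right
- cover (a joint): how far the cover stands open, in m: 0 shut (covers the box exactly, rigid stop), up to 0.09; it slides along the box's +x (away from the robot) as it opens, so it is shut by pushing its far edge along the box's -x. It stays where it is left; 1.5 N friction and light damping (6 N per m/s)
- cover_far_edge (a point): middle of the cover's far edge face (the one that sticks out beyond the box when open), 62 mm above the counter, moving with the cover. The cover is a dark teal flat plate 140 x 120 mm, 18 mm thick, from 53 to 71 mm above the counter, with no handle
- sample0: small loose dropper bottle (pink, white bulb), 26 mm across, 70 high, about 30 g, standing upright in the drawer. Origin at the centre of its underside, z axis up its length
- sample1: small loose dropper bottle (pale rose, white bulb), 26 mm across, 70 high, about 30 g, standing upright in the drawer. Origin at the centre of its underside, z axis up its length
- sample2: small loose dropper bottle (frosted white, black bulb), 26 mm across, 70 high, about 30 g, standing upright in the drawer. Origin at the centre of its underside, z axis up its length
- tall_bottle: bystander: loose pink dropper bottle, 33 mm across, 98 high, between the two units on the robot's side. Origin at the centre of its underside
- beaker: bystander: small loose glass beaker, 36 mm across, 55 high, between the two units at the back. Origin at the centre of its underside
- amber_bottle: bystander: loose brown dropper bottle with black bulb, 33 mm across, 98 high, off to the right. Origin at the centre of its underside
There are look-alikes about, which are no part of the job. What is meant by the blotter_box is not blue, and is the larger of those in its own colour.

How it is judged:
At the end, for the whole second after the job is handed in: The drawer and the cover are both shut to within 5 mm, all three sample bottles stand upright (within 0.15 rad) and at rest on the drawer's floor inside the unit, and the tall pink bottle, brown bottle and beaker stand upright within 20 mm of where they started (value of joint each of drawer, cover below 0.005 m and angle between each of sample0, sample1, sample2, tall_bottle, beaker, amber_bottle's own z axis and vertical below 0.15 rad and linear speed of each of sample0, sample1, sample2 below 0.02 m/s and x of sample0 in the frame of drawer_unit between 0.012 and 0.18 m and height (world z) of each of sample0, sample1, sample2 below 0.03 m and x of sample1 in the frame of drawer_unit between 0.012 and 0.18 m and x of sample2 in the frame of drawer_unit between 0.012 and 0.18 m and distance of each of tall_bottle, beaker, amber_bottle from where it was at the start of the episode below 0.02 m); the robot touches nothing.
It fails at once if a sample bottle in the drawer tips over (angle between any of sample0, sample1, sample2's own z axis and vertical above 0.5 rad).
It fails at once if a sample bottle is lifted (height (world z) of any of sample0, sample1, sample2 above 0.036 m).
It fails at once if the fingers reach into the drawer: they touch its inside or a sample bottle (contact force between the fingers and drawer_c1 above 1 N or contact force between the fingers and drawer_c2 above 1 N or contact force between the fingers and drawer_c3 above 1 N or contact force between the fingers and drawer_c4 above 1 N or contact force between the fingers and drawer_c5 above 1 N or contact force between the fingers and sample0 above 1 N or contact force between the fingers and sample1 above 1 N or contact force between the fingers and sample2 above 1 N).
It fails at once if the tall pink bottle, the brown bottle or the beaker is pushed more than 20 mm, lifted or tipped ((distance of tall_bottle from where it was at the start of the episode above 0.02 m or angle between tall_bottle's own z axis and vertical above 0.4 rad) or (distance of beaker from where it was at the start of the episode above 0.02 m or angle between beaker's own z axis and vertical above 0.4 rad) or (distance of amber_bottle from where it was at the start of the episode above 0.02 m or angle between amber_bottle's own z axis and vertical above 0.4 rad)).
It also fails if it takes over 58 s, if anything falls off the work surface, if the arm or the gripper's body presses on something with over 40 N, if the wrist force passes 120 N, or if a joint passes its speed limit or range.

## Working session

There is one attempt and no reset: what is moved stays moved. The work goes in short steps, Python scripts to look and compute and a tool call to move; the robot and the scene stay as the last step left them, time stands still between calls to the robot, and variables do not carry over. Pictures are saved under pics/ and viewed, about 8 in all and at most 12, crops included, and the job is handed in when it is done.

Besides the shell and the picture viewer there is one more tool, called after ">>>" as name([rows], argument=value, ...), one row to a line, values as JSON. drive_tool: Moves the arm, as the interface text tells. Its arguments: {"type":"object","properties":{"commands":{"type":"array"},"grip_force":{"type":"number"}},"required":["commands"]}

```bash
mkdir -p pics; cat > h.py <<'E'
import numpy as np, cv2
from scipy.spatial.transform import Rotation as R
from cell import r
def rot(q): return R.from_quat([q[1],q[2],q[3],q[0]]).as_matrix()
def cam(f,s=None):
    if 'origin' in f:
        o=np.array(f['orientation']); M=rot(o) if o.size==4 else o
        return M,np.array(f['origin'])
    T=np.array(f['tool_from_camera']); Rt=rot(s['orientation'])
    return Rt@T[:3,:3], Rt@T[:3,3]+np.array(s['tool_pos'])
def cloud(f,s=None):
    M,o=cam(f,s); K=np.array(f['intrinsics']); h,w=f['range_z'].shape
    u,v=np.meshgrid(np.arange(w),np.arange(h))
    x=(u-K[0,2])/K[0,0]; y=(v-K[1,2])/K[1,1]; X,Y=x,y
    for _ in range(6):
        d=1+f['k1']*(X*X+Y*Y); X=x/d; Y=y/d
    z=f['range_z']; P=np.stack([X*z,Y*z,z],-1)@M.T+o; P[z==0]=np.nan
    return P
def save(n,f): cv2.imwrite('pics/'+n,f['img'][...,::-1])
E
python3 - <<'E'
from h import *
print(r.observe())
for c in ['scene','side']:
    f=r.grab_frame(c); save(c+'0.png',f); M,o=cam(f); P=cloud(f); np.savez(c+'0.npz',P=P,img=f['img'])
    print(c,o.round(3))
    for n in ['drawer_unit','drawer_front','blotter_box','cover_far_edge','sample0','sample1','sample2','tall_bottle','beaker','amber_bottle']:
        for d in r.pinpoint(c,n)[:3]: print(n,round(d['score'],2),(M@np.array(d['xyz'])+o).round(3))
E
```

```text
{'t': 0.0, 'q': array([ 1.02179384,  0.33392232,  0.03987674,  1.46631495, -0.01338726,
        1.34325441, -0.05847655]), 'qd': array([ 0.00109348, -0.00031771, -0.00089361,  0.0001845 , -0.00051477,
        0.00064415, -0.00093245]), 'effort': array([-6.72102578e-04, -6.56364512e+01,  1.33417524e+00, -4.03809071e+01,
       -6.01508492e-02,  4.45487921e-02,  1.65803458e-04]), 'tool_pos': array([ 0.28237239, -0.58493478,  0.22163055]), 'orientation': array([ 0.59918271, -0.59864529,  0.37641225, -0.37539009]), 'force': array([0.19379704, 0.2535375 , 0.28247552]), 'ft_torque': array([-0.01971789, -0.0171423 , -0.03721679]), 'finger_gap': 0.08709570588437193}
scene [ 0.992 -0.784  0.715]
drawer_unit 0.82 [ 0.557 -0.176  0.002]
drawer_unit 0.72 [ 0.509 -0.129  0.013]
drawer_unit 0.35 [ 0.464 -0.173  0.098]
drawer_front 0.55 [ 0.462 -0.171  0.094]
blotter_box 0.91 [ 0.789  0.24  -0.004]
blotter_box 0.7 [ 0.542  0.172 -0.   ]
blotter_box 0.62 [ 0.639  0.381 -0.002]
cover_far_edge 0.92 [0.641 0.386 0.059]
cover_far_edge 0.78 [0.614 0.161 0.06 ]
sample0 0.79 [ 0.506 -0.167  0.016]
sample0 
[... 549 characters left out ...]
 0.85 [ 0.467 -0.168  0.098]
blotter_box 0.72 [0.643 0.384 0.001]
blotter_box 0.69 [ 0.547  0.172 -0.   ]
blotter_box 0.57 [ 0.782  0.242 -0.001]
cover_far_edge 0.92 [0.641 0.386 0.063]
cover_far_edge 0.9 [0.786 0.244 0.043]
cover_far_edge 0.89 [0.614 0.16  0.063]
sample0 0.58 [ 0.509 -0.168  0.013]
sample0 0.5 [ 0.508 -0.123  0.016]
sample0 0.46 [ 0.521 -0.219  0.018]
sample1 0.58 [ 0.509 -0.168  0.013]
sample1 0.5 [ 0.508 -0.123  0.016]
sample1 0.46 [ 0.521 -0.219  0.018]
sample2 0.58 [ 0.509 -0.168  0.013]
sample2 0.5 [ 0.508 -0.123  0.016]
sample2 0.46 [ 0.521 -0.219  0.018]
tall_bottle 0.91 [ 0.482 -0.009  0.002]
beaker 0.66 [ 0.684  0.007 -0.   ]
amber_bottle 0.8 [ 0.526 -0.416  0.001]
```

View pics/scene0.png

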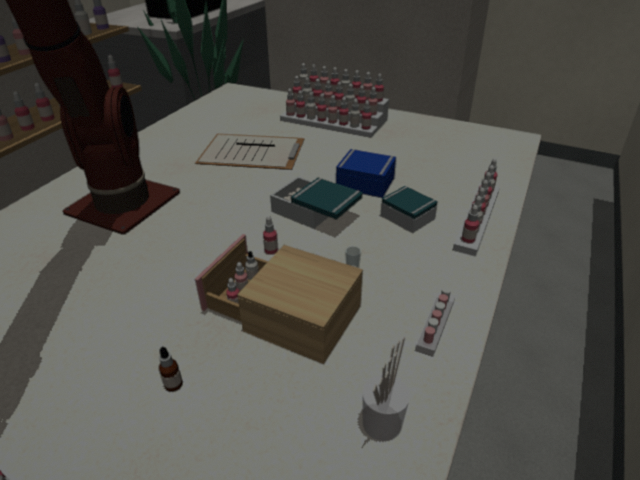

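View pics/side0.png

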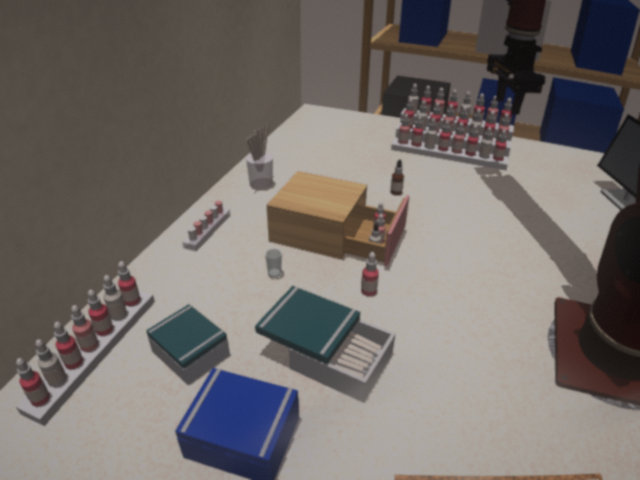

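The candidates for the box are three in the side view: a grey one with a teal cover standing open (330,335), a small grey one (188,340) and a blue one (240,420). The first fits, being the larger grey one with strips inside. The drawer unit is at (330,215), with its drawer open to the right in that picture. I'll confirm this with one crop and fit rectangles to the depth clouds.

```bash
python3 - <<'E'
from h import *
img=cv2.imread('pics/side0.png'); cv2.imwrite('pics/crop1.png',cv2.resize(img[160:470,130:420],None,fx=1.9,fy=1.9,interpolation=cv2.INTER_CUBIC))
D={c:np.load(c+'0.npz')['P'].reshape(-1,3) for c in ['scene','side']}
def fit(n,lo,hi,zl,zh):
    for c,P in list(D.items())+[('both',np.vstack(list(D.values())))]:
        m=(P[:,2]>zl)&(P[:,2]<zh)&(P[:,0]>lo[0])&(P[:,0]<hi[0])&(P[:,1]>lo[1])&(P[:,1]<hi[1])
        Q=P[m].astype(np.float32)
        if len(Q)<20: print(n,c,len(Q)); continue
        b=cv2.minAreaRect(Q[:,:2]*1000)
        print(n,c,len(Q),'z',np.median(Q[:,2]).round(4),'c',np.round(b[0],1),'size',np.round(b[1],1),'ang',round(b[2],2)); 
        if c!='scene': print(cv2.boxPoints(b).round(0).tolist())
fit('cover',(.45,.06),(.72,.28),.064,.078)
fit('boxall',(.40,.06),(.72,.28),.03,.078)
fit('unit',(.5,-.35),(.85,-.04),.095,.106)
fit('front',(.40,-.35),(.505,-.06),.085,.1)
fit('smallbox',(.68,.15),(.88,.32),.03,.078)
fit('tall',(.44,-.05),(.53,.04),.02,.11)
fit('beaker',(.66,-.03),(.73,.05),.02,.11)
s=r.observe(); print(R.from_matrix(rot(s['orientation'])).as_matrix().round(3))
E
```

```text
cover scene 1510 z 0.0696 c [546.6 169.3] size [125.3 144.1] ang 81.59
cover side 4365 z 0.0711 c [545.1 173.8] size [123.3 141.8] ang 80.84
[[465.0, 124.0], [605.0, 102.0], [625.0, 223.0], [485.0, 246.0]]
cover both 5875 z 0.0708 c [545.8 171. ] size [128. 145.] ang 80.33
[[464.0, 120.0], [607.0, 96.0], [628.0, 222.0], [485.0, 246.0]]
boxall scene 2779 z 0.0672 c [562.4 180.5] size [330.2 171.3] ang 5.29
boxall side 7942 z 0.0692 c [561.8 185.4] size [329.8 166.6] ang 5.11
[[390.0, 254.0], [405.0, 88.0], [733.0, 117.0], [719.0, 283.0]]
boxall both 10721 z 0.0684 c [562.2 181.8] size [330.  173.8] ang 5.11
[[390.0, 254.0], [406.0, 81.0], [734.0, 110.0], [719.0, 283.0]]
unit scene 5848 z 0.0989 c [ 656.5 -176.1] size [174.9 179.4] ang 88.13
unit side 3204 z 0.0992 c [ 655.6 -174.5] size [178.4 179.7] ang 88.61
[[564.0, -261.0], [743.0, -266.0], [748.0, -87.0], [568.0, -83.0]]
unit both 9052 z 0.099 c [ 655.9 -174.6] size [178.4 180.5] ang 88.46
[[563.0, -261.0], [744.0, -266.0], [749.0, -88.0], [568.0, -83.0]]
front scene 493 z 0.0926 c [ 470.7 -173.3] size [167.1  14.9] ang 88.77
fro
[... 644 characters left out ...]
 c [489.  -16.2] size [33.1 25.5] ang 36.57
tall side 467 z 0.0527 c [483.5  -2.9] size [33.6 26.7] ang 13.14
[[464.0, 6.0], [470.0, -20.0], [503.0, -12.0], [497.0, 14.0]]
tall both 805 z 0.0526 c [485.5  -9.8] size [33.8 41.6] ang 19.28
[[463.0, 4.0], [476.0, -35.0], [508.0, -24.0], [495.0, 15.0]]
beaker scene 284 z 0.0435 c [686.5   6.7] size [34.1 37.3] ang 37.58
beaker side 336 z 0.043 c [685.8  10.5] size [36.5 35.3] ang 75.58
[[664.0, -3.0], [698.0, -12.0], [707.0, 24.0], [673.0, 33.0]]
beaker both 620 z 0.0432 c [686.3   8.3] size [35.1 41.1] ang 12.88
[[665.0, 24.0], [674.0, -16.0], [708.0, -8.0], [699.0, 32.0]]
[[ 0.435 -0.     0.901]
 [-0.901  0.     0.435]
 [-0.    -1.    -0.   ]]
```

View pics/crop1.png

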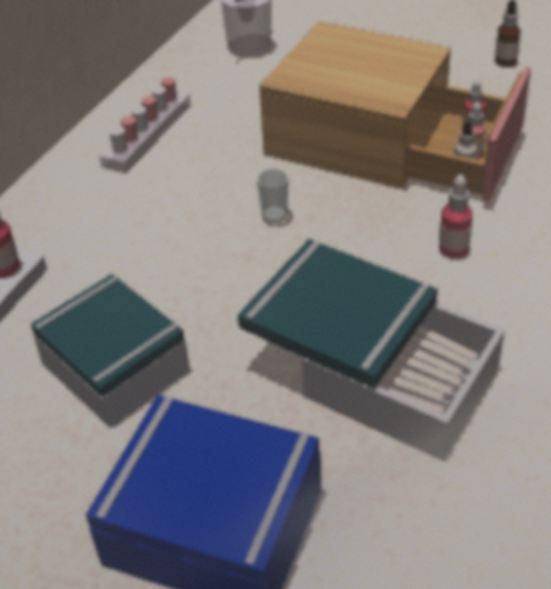

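The crop confirms it: the larger grey box with strips showing has its cover about 70 mm open, and the small grey one is a look-alike. Drawer: yaw about -1.5°, front at x≈0.464 and about 95 mm open. First I turn the tool to line up with the drawer and close the fingers.

>>> drive_tool([
  [[1,0,0,0,0,0.159,0],[1,0,0,0,0,0.159,0],[1,0,0,0,0,0.159,0],[1,-60,0,21,0,0,0],[1,-60,0,21,0,0,0]],
], grip_force=20)

```text
t: 1.72
tool_pos: [0.3274, -0.4673, 0.2222]
orientation: [0.493, -0.493, 0.507, -0.507]
force: [1.3, -0.2, 0.6]
finger_gap: 0.0451
```

>>> drive_tool([
  [[1,-59,0,20,0,0,0],[1,-59,0,20,0,0,0],[1,-59,0,20,0,0,0],[1,-59,0,20,0,0,0],[1,-59,0,20,0,0,0]],
])

```text
t: 2.35
tool_pos: [0.4355, -0.1744, 0.223]
orientation: [-0.493, 0.493, -0.506, 0.507]
force: [0.5, -0.0, -0.5]
finger_gap: 0.0019
```

>>> drive_tool([
  [[1,0,0,0,0,0,0]],
])

```text
t: 2.48
tool_pos: [0.4368, -0.1716, 0.223]
orientation: [-0.496, 0.495, -0.505, 0.505]
force: [-0.6, -1.7, -0.7]
finger_gap: 0.0004
```

```bash
python3 - <<'E'
from h import *
s=r.observe(); f=r.grab_frame('wrist'); save('w1.png',f)
print(s['tool_pos'].round(4),s['finger_gap'],'\n',rot(s['orientation']).round(3), s['q'].round(2))
P=cloud(f,s); M,o=cam(f,s); print(o)
for d in r.pinpoint('wrist','drawer_front')[:2]: print(d['score'],(M@np.array(d['xyz'])+o).round(4))
Q=P.reshape(-1,3); Q=Q[(Q[:,2]>.088)&(Q[:,2]<.1)&(Q[:,0]>.44)&(Q[:,0]<.51)&(Q[:,1]>-.27)&(Q[:,1]<-.07)]
if len(Q)>20:
  b=cv2.minAreaRect((Q[:,:2]*1000).astype(np.float32)); print(len(Q),b,Q.min(0),Q.max(0))
E
```

```text
[ 0.4368 -0.1716  0.223 ] 0.00038444039490264254 
 [[-0.019  0.001  1.   ]
 [-1.     0.001 -0.019]
 [-0.001 -1.     0.001]] [ 0.53 -0.02 -0.24  1.87 -0.01  1.29 -1.3 ]
[ 0.50423742 -0.17309747  0.38624127]
3963 ((485.01373291015625, -171.60260009765625), (165.84523010253906, 43.11946105957031), 88.5810317993164) [ 0.46145021 -0.2540054   0.08804338] [ 0.50777143 -0.08834552  0.09937689]
```

>>> drive_tool([
  [[1,0,0,-10,0,0,0],[1,0,56,0,0,0,0],[1,0,56,0,0,0,0],[1,0,56,0,0,0,0],[1,0,0,0,0,0,0]],
])

```text
t: 3.2
tool_pos: [0.421, -0.1762, 0.0515]
orientation: [0.491, -0.494, 0.51, -0.505]
force: [0.4, -0.1, 1.2]
finger_gap: 0.0006
```

>>> drive_tool([
  [[1,0,0,8,0,0,0],[1,0,0,8,0,0,0],[1,0,0,4,0,0,0],[1,0,0,4,0,0,0],[1,0,0,4,0,0,0]],
])

```text
t: 3.82
tool_pos: [0.4533, -0.1768, 0.0548]
orientation: [-0.493, 0.493, -0.507, 0.507]
force: [-2.8, 0.8, 1.2]
finger_gap: 0.0002
```

>>> drive_tool([
  [[1,0,0,4,0,0,0],[1,0,0,4,0,0,0],[1,0,0,4,0,0,0],[1,0,0,4,0,0,0],[1,0,0,4,0,0,0]],
])

```text
t: 4.45
tool_pos: [0.4733, -0.1773, 0.0545]
orientation: [0.493, -0.493, 0.507, -0.507]
force: [-1.5, 1.4, 1.5]
finger_gap: 0.0002
```

>>> drive_tool([
  [[1,0,0,5,0,0,0],[1,0,0,5,0,0,0],[1,0,0,5,0,0,0],[1,0,0,5,0,0,0],[1,0,0,5,0,0,0]],
])

```text
t: 5.08
tool_pos: [0.4984, -0.1779, 0.0545]
orientation: [0.493, -0.493, 0.507, -0.507]
force: [-1.4, 0.9, 1.0]
finger_gap: 0.0006
```

>>> drive_tool([
  [[1,0,0,5,0,0,0],[1,0,0,5,0,0,0],[1,0,0,5,0,0,0],[1,0,0,5,0,0,0],[1,0,0,5,0,0,0]],
])

```text
t: 5.7
tool_pos: [0.5234, -0.1787, 0.0545]
orientation: [0.493, -0.493, 0.507, -0.507]
force: [-2.4, 1.9, 0.4]
finger_gap: 0.0004
```

>>> drive_tool([
  [[1,0,0,4,0,0,0],[1,0,0,3,0,0,0],[1,0,0,3,0,0,0],[1,0,0,3,0,0,0],[1,0,0,3,0,0,0]],
])

```text
t: 6.32
tool_pos: [0.5392, -0.1792, 0.0546]
orientation: [0.493, -0.493, 0.507, -0.507]
force: [-2.5, 1.2, -0.3]
finger_gap: 0.0006
```

>>> drive_tool([
  [[1,0,0,2,0,0,0],[1,0,0,2,0,0,0],[1,0,0,2,0,0,0],[1,0,0,2,0,0,0],[1,0,0,1,0,0,0]],
])

```text
t: 6.95
tool_pos: [0.5435, -0.1793, 0.0545]
orientation: [0.491, -0.495, 0.509, -0.504]
force: [-28.7, 4.4, 22.0]
finger_gap: 0.0004
```

>>> drive_tool([
  [[1,0,0,1,0,0,0],[1,0,0,1,0,0,0]],
])

```text
t: 7.2
tool_pos: [0.5434, -0.1793, 0.0545]
orientation: [0.49, -0.496, 0.511, -0.503]
force: [-38.5, 6.6, 32.5]
finger_gap: 0.0005
```

Hard stop reached, with force rising and position held. I back off, lift and check.

>>> drive_tool([
  [[1,0,0,-10,0,0,0],[1,0,0,-20,0,0,0],[1,0,-60,0,0,0,0],[1,0,-60,0,0,0,0],[1,0,-30,0,0,0,0]],
])

```text
t: 7.82
tool_pos: [0.5217, -0.1792, 0.2087]
orientation: [-0.494, 0.492, -0.505, 0.509]
force: [-0.2, 0.5, -1.0]
finger_gap: 0.0005
```

```bash
python3 - <<'E'
from h import *
print(r.observe()['tool_pos'])
a=[]
for c in ['scene','side']:
    f=r.grab_frame(c); M,o=cam(f); P=cloud(f).reshape(-1,3); a.append(f['img'][120:360,180:500])
    for n in ['drawer_front','tall_bottle','beaker','amber_bottle']:
        for d in r.pinpoint(c,n)[:1]: print(c,n,round(d['score'],2),(M@np.array(d['xyz'])+o).round(3))
    m=(P[:,2]>.085)&(P[:,2]<.106)&(abs(P[:,1]+.175)<.1)&(P[:,0]>.5)
    Q=(P[m][:,:2]*1000).astype(np.float32); b=cv2.minAreaRect(Q); print(b)
cv2.imwrite('pics/chk1.png',cv2.resize(np.hstack(a),(800,300))[...,::-1])
E
```

```text
[ 0.52173083 -0.17922939  0.20866882]
scene drawer_front 0.55 [ 0.555 -0.175  0.097]
scene tall_bottle 0.86 [ 0.485 -0.013  0.004]
scene beaker 0.7 [ 0.685  0.008 -0.001]
scene amber_bottle 0.58 [ 0.523 -0.418 -0.003]
((649.9799194335938, -176.59933471679688), (173.7552947998047, 192.4313201904297), 88.7772445678711)
side drawer_front 0.66 [ 0.558 -0.168  0.098]
side beaker 0.73 [0.686 0.007 0.002]
side amber_bottle 0.65 [ 0.525 -0.423  0.005]
((1020.5968017578125, -177.14541625976562), (937.5657958984375, 199.3756561279297), 0.24545106291770935)
```

View pics/chk1.png

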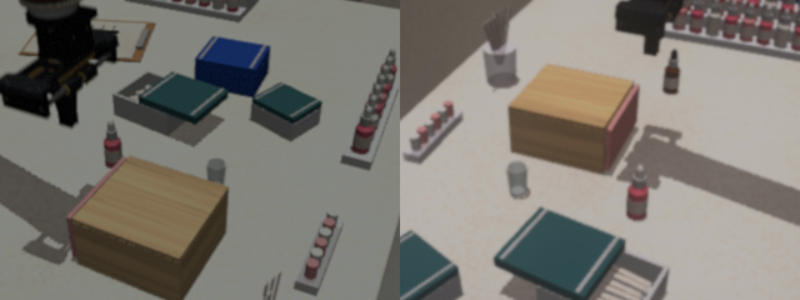

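The picture shows the drawer shut, with the rose front flush on the unit (total depth 192 mm), and the bystanders unmoved. Next, the cover.

>>> drive_tool([
  [[1,-56,0,22,0,0,0],[1,-56,0,22,0,0,0],[1,-56,0,22,0,0,0],[1,-56,0,22,0,0,0],[1,-56,0,22,0,0,0]],
])

```text
t: 8.95
tool_pos: [0.6382, 0.0998, 0.2041]
orientation: [0.493, -0.493, 0.507, -0.507]
force: [0.4, -1.0, -0.4]
finger_gap: 0.0005
```

>>> drive_tool([
  [[1,-56,0,22,0,0,0],[1,0,0,0,0,0.135,0],[1,0,0,0,0,0,0]],
])

```text
t: 9.32
tool_pos: [0.661, 0.154, 0.2035]
orientation: [0.458, -0.459, 0.539, -0.538]
force: [0.6, -0.3, 0.3]
finger_gap: 0.0007
```

```bash
python3 - <<'E'
from h import *
s=r.observe(); f=r.grab_frame('wrist'); save('w2.png',f)
print(s['tool_pos'].round(4),'\n',rot(s['orientation']).round(3))
P=cloud(f,s); M,o=cam(f,s)
for d in r.pinpoint('wrist','cover_far_edge')[:2]: print(d['score'],(M@np.array(d['xyz'])+o).round(4))
Q=P.reshape(-1,3); Q=Q[(Q[:,2]>.06)&(Q[:,2]<.08)&(Q[:,0]>.44)&(Q[:,0]<.64)&(Q[:,1]>.06)&(Q[:,1]<.26)]
if len(Q)>20:
  b=cv2.minAreaRect((Q[:,:2]*1000).astype(np.float32)); print(len(Q),b,cv2.boxPoints(b))
E
```

```text
[0.661  0.154  0.2035] 
 [[-0.16  -0.001  0.987]
 [-0.987 -0.    -0.16 ]
 [ 0.001 -1.    -0.001]]
0.93 [0.7832 0.2416 0.0484]
0.68 [0.6155 0.1591 0.0628]
116 ((574.6484985351562, 167.9144287109375), (0.8237561583518982, 80.22862243652344), 80.76954650878906) [[534.9876  173.94246]
 [614.1773  161.07332]
 [614.3094  161.8864 ]
 [535.1197  174.75554]]
```

>>> drive_tool([
  [[1,0,50,0,0,0,0],[1,0,50,0,0,0,0],[1,0,45,0,0,0,0],[1,0,0,0,0,0,0],[1,0,0,-10,0,0,0]],
])

```text
t: 10.05
tool_pos: [0.6525, 0.1547, 0.0616]
orientation: [-0.458, 0.457, -0.539, 0.539]
force: [0.6, 0.3, 0.8]
finger_gap: 0.0004
```

>>> drive_tool([
  [[1,0,0,-10,0,0,0],[1,0,0,-5,0,0,0],[1,0,0,-5,0,0,0],[1,0,0,-5,0,0,0],[1,0,0,-5,0,0,0]],
])

```text
t: 10.68
tool_pos: [0.6218, 0.1601, 0.0598]
orientation: [-0.458, 0.458, -0.539, 0.539]
force: [2.3, -0.1, 0.1]
finger_gap: 0.0002
```

>>> drive_tool([
  [[1,0,0,-5,0,0,0],[1,0,0,-5,0,0,0],[1,0,0,-5,0,0,0],[1,0,0,-5,0,0,0],[1,0,0,-5,0,0,0]],
])

```text
t: 11.3
tool_pos: [0.5967, 0.1642, 0.0596]
orientation: [-0.458, 0.458, -0.539, 0.539]
force: [1.5, -0.9, 2.2]
finger_gap: 0.0004
```

>>> drive_tool([
  [[1,0,0,-5,0,0,0],[1,0,0,-5,0,0,0],[1,0,0,-5,0,0,0],[1,0,0,-5,0,0,0],[1,0,0,-5,0,0,0]],
])

```text
t: 11.92
tool_pos: [0.572, 0.1683, 0.0596]
orientation: [0.458, -0.458, 0.539, -0.539]
force: [2.7, 1.3, 1.6]
finger_gap: 0.0003
```

>>> drive_tool([
  [[1,0,0,-3,0,0,0],[1,0,0,-3,0,0,0],[1,0,0,-3,0,0,0],[1,0,0,-2,0,0,0]],
])

```text
t: 12.42
tool_pos: [0.5613, 0.1701, 0.0595]
orientation: [0.458, -0.458, 0.539, -0.539]
force: [2.3, 1.5, 0.2]
finger_gap: 0.0007
```

>>> drive_tool([
  [[1,0,0,-2,0,0,0],[1,0,0,-2,0,0,0],[1,0,0,-2,0,0,0],[1,0,0,-1,0,0,0],[1,0,0,-1,0,0,0]],
])

```text
t: 13.05
tool_pos: [0.5581, 0.1705, 0.0599]
orientation: [-0.46, 0.455, -0.538, 0.541]
force: [22.7, 2.0, -16.6]
finger_gap: 0.0006
```

>>> drive_tool([
  [[1,0,0,-1,0,0,0],[1,0,0,10,0,0,0],[1,0,0,25,0,0,0],[1,0,-60,0,0,0,0],[1,0,-60,0,0,0,0]],
])

```text
t: 13.68
tool_pos: [0.5861, 0.1653, 0.1798]
orientation: [0.457, -0.459, 0.54, -0.538]
force: [1.0, 1.1, 0.3]
finger_gap: 0.0005
```

>>> drive_tool([
  [[1,0,-60,0,0,0,0],[1,40,0,55,0,0,0],[1,0,0,55,0,0,0],[1,0,0,0,0,0,0]],
])

```text
t: 14.18
tool_pos: [0.687, 0.1095, 0.2363]
orientation: [0.455, -0.458, 0.54, -0.539]
force: [-1.1, 0.4, -0.3]
finger_gap: 0.0003
```

```bash
python3 - <<'E'
from h import *
print(r.observe()['tool_pos'])
a=[]
for c in ['scene','side']:
    f=r.grab_frame(c); M,o=cam(f); P=cloud(f).reshape(-1,3); a.append(f['img'][120:440,180:500])
    for n in ['drawer_front','cover_far_edge','blotter_box','tall_bottle','beaker','amber_bottle']:
        for d in r.pinpoint(c,n)[:3]: print(c,n,round(d['score'],2),(M@np.array(d['xyz'])+o).round(3))
    m=(P[:,2]>.064)&(P[:,2]<.078)&(abs(P[:,1]-.175)<.11)&(P[:,0]>.37)&(P[:,0]<.72)
    b=cv2.minAreaRect((P[m][:,:2]*1000).astype(np.float32)); print('cover',b)
    m=(P[:,2]>.04)&(P[:,2]<.078)&(abs(P[:,1]-.18)<.08)&(P[:,0]>.37)&(P[:,0]<.62)
    b=cv2.minAreaRect((P[m][:,:2]*1000).astype(np.float32)); print('cover+box',b)
cv2.imwrite('pics/chk2.png',cv2.resize(np.hstack(a),(800,400))[...,::-1])
E
```

```text
[0.68699905 0.10953703 0.23630751]
scene drawer_front 0.63 [ 0.484 -0.013 -0.001]
scene drawer_front 0.56 [ 0.554 -0.17   0.097]
scene cover_far_edge 0.77 [0.547 0.174 0.06 ]
scene cover_far_edge 0.72 [0.785 0.241 0.046]
scene cover_far_edge 0.64 [0.64  0.387 0.057]
scene blotter_box 0.93 [ 0.642  0.386 -0.002]
scene blotter_box 0.81 [ 0.787  0.237 -0.002]
scene blotter_box 0.6 [ 0.541  0.17  -0.003]
scene tall_bottle 0.63 [ 0.485 -0.013 -0.001]
scene tall_bottle 0.51 [ 0.556 -0.179 -0.001]
scene beaker 0.76 [ 0.687  0.01  -0.001]
scene amber_bottle 0.68 [ 0.522 -0.418 -0.001]
cover ((479.0538635253906, 180.7310791015625), (123.28275299072266, 143.9322967529297), 80.20079040527344)
cover+box ((479.2143859863281, 180.8958740234375), (125.63543701171875, 144.1260986328125), 80.66876220703125)
side drawer_front 0.97 [ 0.557 -0.174  0.098]
side cover_far_edge 0.94 [0.786 0.246 0.042]
side cover_far_edge 0.85 [0.548 0.173 0.058]
side cover_far_edge 0.71 [0.639 0.384 0.061]
side blotter_box 0.8 [ 0.781  0.242 -0.   ]
side blotter_box 0.59 [0.546 0.175 0.001]
side blotter_box 0.57 [0.644 0.382 0.001]
side tall_bottle 0.8 [ 0.482 -0.006  0.003]
side beaker 0.91 [0.683 0.008 0.001]
side amber_bottle 0.78 [ 0.526 -0.42   0.001]
cover ((478.6734924316406, 184.42462158203125), (124.13075256347656, 140.8494873046875), 81.22799682617188)
cover+box ((478.667724609375, 184.42359924316406), (124.12274932861328, 140.86703491210938), 81.21317291259766)
```

View pics/chk2.png

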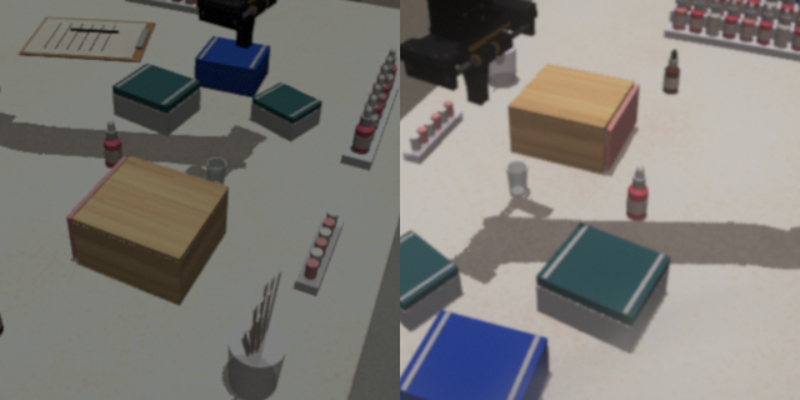

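The cover now lies exactly over the box (together they measure 141–144 mm long), the drawer is shut and the bystanders are unmoved. The robot touches nothing, so I hand in.

```bash
python3 -c "
from cell import r
print(r.observe()['force']); print(r.hand_in())"
```

```text
[ 0.75536916  1.13945804 -0.05325382]
the job is handed in; nothing more can be done
None
```

I pushed the drawer and the smelling-strip box's cover shut with closed fingertips, each slowly until it hit its rigid stop, then backed off and handed in after about 14 s of robot time.

- **Drawer:** the unit with its front measured about 192 mm deep against a nominal 190, and the front point read x 0.554–0.557, where the shut front should be.
- **Cover:** cover and box together measured 141–144 mm long against a nominal 140, and the far edge reads within about 4 mm of the box's far rim. This was the larger grey box; I left the small grey and the blue look-alikes alone.
- **Bystanders:** the tall pink bottle, brown bottle and beaker stood upright. Each read within about 4 mm of where the same camera first saw it, except the brown bottle in the overview picture, which had no first reading there.
- **Not checked:** I could not see the three sample bottles once the drawer was shut. I pushed at up to 40 mm/s, slowing to about 10 mm/s near the stop. Force stayed around 2–3 N until the stop, which gave no sign of a bottle tipping.

The last pictures gave some stray network detections, such as the tall bottle reported as the drawer front. I discounted these because the depth measurements contradicted them.

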